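# Switch the buffet warmers over to the one with the dish

## Task

Two tabletop food warmers stand on the buffet: the one carrying the bowl of corn is still off, and the empty one was left on. With your fingertips, gently and without gripping anything, push the red toggle lever of the warmer under the corn over to its green dot (on), and push the lever of the empty warmer over to its grey dot (off). Leave the warmers, the bowl and the things around them where they stand.

Things in the scene. Friction and masses are not known exactly. Their poses are not given: they have to be found in the camera images.
- warmer_a: Warmer that carries the bowl of corn: loose flat aluminium box, 260 (its x) x 180 (its y) x 48 mm high, 2.5 kg, on rubber feet. Origin at the centre of its underside, z up. Black heating plate on top, centred 37 mm toward +x; control deck along its -x edge, which faces the robot give or take the yaw. Either warmer may stand left or right.
- warmer_b: The empty warmer, the same in every measure as warmer_a.
- pivot_a (a point): Hinge point of warmer_a's lever, mid control deck: 94 mm from the warmer's origin toward its -x, 48 mm above the table (deck surface 46 mm). Axes as the warmer's: the hinge lies along x, the lever swings in the y-z plane. On the deck a grey dot (off) lies 50 mm to the +y side and a green dot (on) 50 mm to the -y side.
- pivot_b (a point): The same point on warmer_b.
- tip_a (a point): Tip of the toggle lever of warmer_a, 70 mm from the pivot. The lever is a steel stem 10 mm thick with a heavy red ball knob, 24 mm across, at its end (ball centre 58 mm from the pivot); it leans 0.45 rad (26 degrees) from vertical at either stop, the tip then 111 mm above the table and 30 mm to the side.
- tip_b (a point): Tip of the toggle lever of warmer_b, the same.
- switch_a (a joint): Angle of warmer_a's lever, rad: 0 = off (leans to the warmer's +y, to the grey dot), 0.9 = on (leans to its -y, to the green dot). The weighted knob drives it to the nearer stop: past 0.45 (upright) it snaps over by itself. About 2 N sideways on the knob moves it. Starts at 0.
- switch_b (a joint): The same for warmer_b's lever. Starts at 0.9 (on).
- bowl_corn: White bowl of corn with a spoon, 170 x 159 x 89 mm, loose, standing on the heating plate of warmer_a; origin at the centre of its underside.
- plate_a (a point): Centre of the top of warmer_a's heating plate, 48 mm above the table.
- muffin: Loose muffin with chocolate bits, 43 x 42 x 34 mm, on the table between the warmers, toward the robot; origin at the centre of its underside. To be left alone.
- tealight: Loose glass tea-light holder, 60 x 60 x 64 mm, between the warmers; origin at the centre of its underside. To be left alone.
- pepper_mill: Loose wooden pepper mill, 53 x 53 x 155 mm, behind the warmers; origin at the centre of its underside. To be left alone.

How it is judged:
At the end, for the whole second after the job is handed in: The lever of the warmer under the corn rests at its on stop (above 0.8 rad), that of the empty warmer at its off stop (below 0.1 rad); the bowl stands upright on its warmer, its centre within 40 mm of the plate's, and everything is at rest (value of joint switch_a above 0.8 rad and value of joint switch_b below 0.1 rad and horizontal distance between bowl_corn and plate_a below 0.04 m and angle between bowl_corn's own z axis and vertical below 0.1 rad and linear speed of each of bowl_corn, warmer_a, warmer_b below 0.02 m/s); the robot touches nothing.
It fails at once if the fingers pinch or force a warmer or its lever (over 20 N) (contact force between the fingers and warmer_a above 20 N or contact force between the fingers and warmer_b above 20 N).
It fails at once if the fingers grip or press the bowl, muffin, tea light or pepper mill (over 10 N) (contact force between the fingers and bowl_corn above 10 N or contact force between the fingers and muffin above 10 N or contact force between the fingers and tealight above 10 N or contact force between the fingers and pepper_mill above 10 N).
It fails at once if a warmer is shoved, lifted or tipped (more than 25 mm or 0.1 rad) (distance of any of warmer_a, warmer_b from where it was at the start of the episode above 0.025 m or angle between any of warmer_a, warmer_b's own z axis and vertical above 0.1 rad).
It fails at once if the bowl of corn is moved, lifted or tipped (more than 25 mm or 0.2 rad) (distance of bowl_corn from where it was at the start of the episode above 0.025 m or angle between bowl_corn's own z axis and vertical above 0.2 rad).
It fails at once if the muffin, tea light or pepper mill is moved (more than 25 mm) (distance of any of muffin, tealight, pepper_mill from where it was at the start of the episode above 0.025 m).
It also fails if it takes over 42 s, if anything falls off the work surface, if the arm or the gripper's body presses on something with over 40 N, if the wrist force passes 120 N, or if a joint passes its speed limit or range.

## Robot

A 6-joint arm with a two-finger parallel gripper is mounted at the origin on a cart in front of the work surface, level with it; the furniture and walls round the work are solid. World frame = base frame: x ahead of the robot, y to its left, z up, the work surface at z = 0. Lengths are in m, angles in rad, forces in N, time in s.
With the tool pointing down it reaches from about 0.275 to 0.825 m from the base axis. Payload 4.9 kg.
Tool frame: the origin (TCP) lies midway between the tips of the shut fingers; the grasp point (between the pads) lies 19 mm behind it (bot.grip_depth is the distance from the TCP to the grasp point, in m); z points along the fingers, y is the line along which they close (so a half turn about z gives the same grasp; the last joint's range is limited). The gripper opens to 85 mm and grips with 20 to 120 N. Pads are 22 mm wide; open, the fingers measure 114 mm over their backs; the gripper's body (76 mm by 85 mm) begins 54 mm behind the grasp point. The pads swing forward as they close: fully open they stand 13 mm farther back than shut.
Start: joints at [-1.312, 0.326, -0.193, 1.052, 0, 1.437], TCP at [0.211, -0.508, 0.192] pointing down, gripper open.
Joint ranges: [-2.65, 2.65], [-0.97, 1.79], [-1.3, 1.35], [-1.93, 2.1], [-1.47, 1.37], [-3.14, 3.14]. Speed limits (rad/s): [2.57, 2.57, 3.14, 3.14, 3.14, 3.14].

## Interface

Orientations are given as a unit quaternion [w, x, y, z].
In Python, from cell import bot gives the robot as it stands. Calls block until the motion is done:
- bot.move_pose(position, orientation): joint-space move of the TCP to a pose.
- bot.move_linear(position, speed=0.15, rotation=None, until_force=None): straight line of the TCP; rotation=None keeps the orientation; speed is the mean speed in m/s. With until_force (N) it stops when the force on the tool has changed by that much, and returns True; else False.
- bot.goto_joints(angles): joint-space move.
- bot.set_gripper(opening, grasp_force=None): opening from 0.0 (shut) to 1.0 (fully open); grasp_force is the grip in N (None keeps the last); returns when the fingers have stopped.
- bot.wait(seconds).
- bot.solve_ik(position, orientation): joint angles nearest the present ones, or None.
- bot.camera(name): name is "scene" or "top" or "wrist"; returns the picture (480x640x3 uint8, red, green, blue); there is no depth.
- bot.calibration(name): a dict with "mtx" (3x3 intrinsics, pixels), "k1" (the pictures are not rectified: a ray, as slopes to the right and down, at radius r is drawn at 1 + k1 r^2 times it, then the intrinsics apply), "extrinsics" (4x4, takes a point from world to camera coordinates); the wrist camera has in their place "hand_eye" (4x4, takes a point from camera to tool coordinates, whose origin is the TCP and whose axes are the flange's). Camera axes: x right, y down, z forward; pixel columns grow to the right and rows downward; lengths in m; the calibration is good to about 2 mm. A picture is of the moment at which its call begins: read the wrist's pose just before it. calibration takes no time and is no camera call.
A pose or a line that the arm cannot do raises bot.PlanningError and nothing moves.
- bot.close_job(): hands the job in; it is judged then, once.
Trained networks look in the newest picture that a camera, given by its name, has taken for a name from the list of things; names that differ only in an ending like _2 or _b are one class to them, and where a whole thing is asked for, a point or a joint stands for the part that bears it (a point fixed in the world has none). Each returns a list of dicts, best first, with "confidence" (0 to 1); they miss things now and then, are a little off and sometimes report something else, mostly with a low value. They report only what shows in the picture. A call takes as long as a camera call.
- bot.search_frame(camera, thing): "bbox" ([left, top, width, height] in pixels, round what is visible of it).
Readings, each from a call of its own:
- bot.read_clock(): time.
- bot.read_joint_positions(): joint angles.
- bot.read_joint_vel(): joint speeds.
- bot.read_joint_efforts(): joint torques, N m.
- bot.read_position(): TCP position.
- bot.read_tool_rot(): TCP orientation.
- bot.read_ft_force(): force on the tool from outside, world axes, zero at the start.
- bot.read_moment(): the same for the moment, N m.
- bot.read_gripper_width(): opening from 0.0 (shut) to 1.0 (fully open).
- bot.read_finger_force(): force on a finger pad.
Only numpy, scipy, OpenCV 4.12 (cv2) and the standard library are available. Lean on these libraries where they do the work, as an engineer would, in place of code of your own. Each camera call takes 0.05 s, during which the arm holds its last target. There are 200 camera calls.

## Working session

There is one attempt and no reset: what is moved stays moved. The work goes in short steps, each a Python script; the robot and the scene stay as the last script left them, time stands still between calls to the robot, and variables do not carry over. Pictures are saved under pics/ and viewed, at most 10 in all, crops included, and the job is handed in when it is done.

```bash
mkdir -p pics; cat > h.py <<'E'
from cell import bot
import numpy as np, cv2
def snap(n,f):
    im=bot.camera(n); cv2.imwrite('pics/'+f,im[:,:,::-1]); return im
E
python3 - <<'E'
from h import *
for n in ('scene','top'):
    snap(n,n+'1.png'); c=bot.calibration(n); print(n,c)
    for t in ('warmer_a','tip_a','switch_a','bowl_corn','muffin','tealight','pepper_mill'):
        print(t,[(d['bbox'],round(d['confidence'],2)) for d in bot.search_frame(n,t)])
print(bot.read_clock(),bot.read_tool_rot())
E
```

```text
scene {'mtx': array([[600.40224818,   0.        , 311.4688075 ],
       [  0.        , 600.40224818, 245.3226276 ],
       [  0.        ,   0.        ,   1.        ]]), 'k1': -0.0009280258475703602, 'extrinsics': array([[-0.88327582, -0.46864511, -0.01398483,  0.49812172],
       [-0.26927348,  0.53147772, -0.80313338,  0.24706227],
       [ 0.38381716, -0.70562256, -0.59563512,  1.10069412],
       [ 0.        ,  0.        ,  0.        ,  1.        ]])}
warmer_a [([308.5, 201.1, 123.9, 62.8], 0.96), ([201.7, 284.2, 156.2, 104.3], 0.76)]
tip_a [([330.6, 302.9, 9.5, 33.0], 0.7)]
switch_a [([325.6, 299.5, 13.2, 35.3], 0.5), ([400.9, 212.2, 10.4, 18.3], 0.43)]
bowl_corn [([326.0, 174.1, 68.3, 50.2], 0.81)]
muffin [([366.0, 284.0, 23.6, 19.8], 0.77)]
tealight [([293.9, 243.6, 35.2, 36.9], 0.65)]
pepper_mill [([174.4, 241.2, 24.6, 60.8], 0.96)]
top {'mtx': array([[540.5088405 ,   0.        , 324.16248746],
       [  0.        , 540.5088405 , 245.08399664],
       [  0.        ,   0.        ,   1.        ]]), 'k1': -0.12907541448391366, 'extrinsics': array([[ 2.75309754e-02, -9.99620838e-01,  4.75869985e-04,
        -4.14561288e-02],
       [-9.88077240e-01, -2.72851804e-02, -1.51521899e-01,
         5.96300246e-01],
       [ 1.51477432e-01,  3.70134937e-03, -9.88453786e-01,
         9.47168501e-01],
       [ 0.00000000e+00,  0.00000000e+00,  0.00000000e+00,
         1.00000000e+00]])}
warmer_a [([388.1, 213.9, 105.7, 145.7], 0.75), ([163.1, 200.6, 113.2, 151.4], 0.61)]
tip_a [([428.5, 331.0, 15.6, 13.4], 0.6), ([218.2, 318.1, 16.6, 13.1], 0.6)]
switch_a [([430.5, 332.3, 16.4, 12.3], 0.7), ([220.4, 316.9, 17.3, 14.3], 0.44)]
bowl_corn [([392.3, 220.1, 103.6, 91.5], 0.6), ([218.1, 318.7, 18.5, 12.3], 0.22)]
muffin [([311.3, 328.3, 23.4, 24.9], 0.63)]
tealight [([311.6, 235.1, 39.2, 37.5], 0.88)]
pepper_mill [([213.6, 121.4, 40.0, 43.7], 0.88)]
0.8 [ 3.07863860e-05  9.80774156e-01  1.95146236e-01 -1.08364174e-06]
```

```bash
python3 - <<'E'
import cv2
im=cv2.imread('pics/top1.png')[190:390,140:520]
cv2.imwrite('pics/c1.png',cv2.resize(im,None,fx=2.1,fy=2.1,interpolation=cv2.INTER_CUBIC))
E
```

```text
(no output)
```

View pics/c1.png

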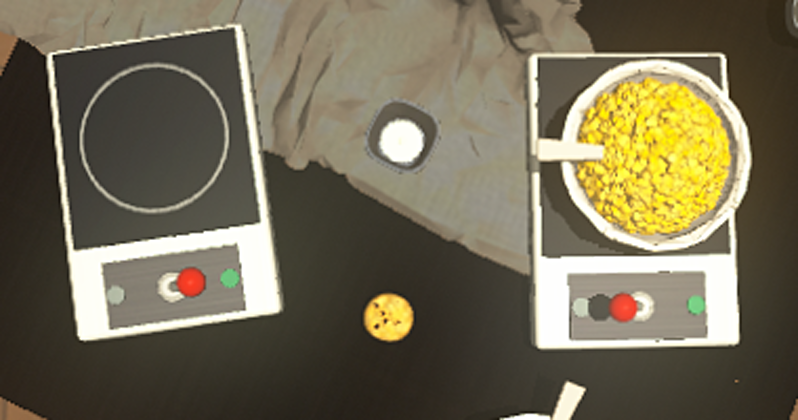

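View pics/scene1.png

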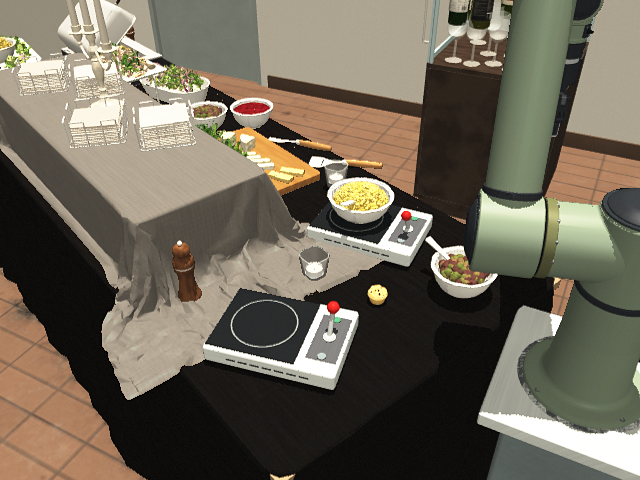

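The top view (left is +y) shows the empty warmer on the left, knob toward its green dot. Grey is at about crop (116,295) and green at (230,278). The corn warmer is on the right, knob toward grey, with grey at (581,307) and green at (697,305). In the scene view, a bean bowl stands in front of the corn warmer.

```bash
cat >> h.py <<'E'
def ray(n,uv,z):
    c=bot.calibration(n); K,k=c['mtx'],c['k1']
    p=cv2.undistortPoints(np.array([[uv]],float),K,np.array([k,0,0,0,0.]))[0,0]
    R,t=c['extrinsics'][:3,:3],c['extrinsics'][:3,3]
    d=R.T@np.array([p[0],p[1],1]); o=-R.T@t
    return o+d*(z-o[2])/d[2]
def full(c): return np.array(c)/2.1+[140,190]
E
python3 - <<'E'
from h import *
im=cv2.imread('pics/top1.png'); h=cv2.cvtColor(im,cv2.COLOR_BGR2HSV)
def blob(m,x0,x1):
    m=m.copy(); m[:300]=0;m[350:]=0; m[:,:x0]=0; m[:,x1:]=0
    n,l,s,c=cv2.connectedComponentsWithStats(m); i=1+np.argmax(s[1:,4]); return c[i],s[i,4]
red=cv2.inRange(h,(0,180,100),(6,255,255)); gr=cv2.inRange(h,(50,80,80),(80,255,255))
for w,x0,x1,g in (('a',390,500,(581,307)),('b',160,285,(116,295))):
    r,a=blob(red,x0,x1); q,b=blob(gr,x0,x1)
    G=ray('top',q,.046); g=ray('top',full(g),.046); K=ray('top',r,.100)
    d=g-G; print(w,r,a,q,b,'green',G.round(4),'grey',g.round(4),'pivot',((G+g)/2).round(4),'len',np.linalg.norm(d).round(4),'yaw',np.arctan2(-d[0],d[1]).round(3),'knob',K.round(4))
for n,p in (('deck a corners',[(540,347),(738,343),(530,54),(722,54)]),('b',[(82,341),(281,311),(50,53),(241,27)])):
    print(n,[ray('top',full(x),.047)[:2].round(3) for x in p])
for c in ((331,308),(405,217)): print('scene knob',ray('scene',c,.100).round(4))
print('muffin',ray('top',(323,341),.02),'spoon',ray('top',full((575,385)),.08))
E
```

```text
a [436.87037037 336.11111111] 108 [470.98181818 334.70909091] 55 green [ 0.4401 -0.2957  0.046 ] grey [ 0.4356 -0.1963  0.046 ] pivot [ 0.4379 -0.246   0.046 ] len 0.0996 yaw 0.044 knob [ 0.4371 -0.2218  0.1   ]
b [230.52307692 323.93076923] 130 [249.06896552 322.12068966] 58 green [0.4528 0.1066 0.046 ] grey [0.4343 0.2041 0.046 ] pivot [0.4435 0.1553 0.046 ] len 0.0992 yaw 0.187 knob [0.4483 0.1309 0.1   ]
deck a corners [array([ 0.401, -0.161]), array([ 0.407, -0.333]), array([ 0.656, -0.15 ]), array([ 0.661, -0.322])]
b [array([0.394, 0.231]), array([0.426, 0.061]), array([0.645, 0.277]), array([0.673, 0.106])]
scene knob [0.45   0.1341 0.1   ]
scene knob [ 0.4359 -0.2135  0.1   ]
muffin [ 0.42242922 -0.02768646  0.02      ] spoon [ 0.37205701 -0.18617122  0.08      ]
```

```bash
cat >> h.py <<'E'
W={'a':(np.array([.438,-.246]),.042,1),'b':(np.array([.4435,.1553]),.187,-1)}
def push(w,end=.006,start=.064):
    p,yaw,s=W[w]; v=np.array([-np.sin(yaw),np.cos(yaw)])*s
    P=lambda d,z:[*(p+v*d),z]
    best=None
    for a in (yaw+np.pi/2,yaw-np.pi/2):
        q=[0,np.cos(a/2),np.sin(a/2),0]; j=bot.solve_ik(P(start,.2),q)
        if j is not None and (best is None or abs(j[5])<abs(best[0][5])): best=(j,q)
    bot.move_pose(P(start,.2),best[1])
    print('down',bot.move_linear(P(start,.088),.12,until_force=8))
    print('push',bot.move_linear(P(end,.088),.04,until_force=10), bot.read_ft_force().round(2))
    bot.move_linear(P(start*.6,.088),.1)
    bot.move_linear(P(start*.6,.22),.15)
    print(bot.read_position(),bot.read_clock())
E
python3 - <<'E'
from h import *
bot.set_gripper(0); push('a'); im=snap('top','top2.png'); snap('scene','scene2.png')
a=cv2.imread('pics/top2.png')[190:390,330:520]; b=cv2.imread('pics/scene2.png')[160:310,290:470]
cv2.imwrite('pics/c2.png',np.hstack([cv2.resize(a,(390,400)),cv2.resize(b,(400,400))]))
E
```

```text
down False
push False [ 0.39 -0.09  0.67]
[ 0.43584654 -0.20742733  0.21914642] 7.225
```

View pics/c2.png

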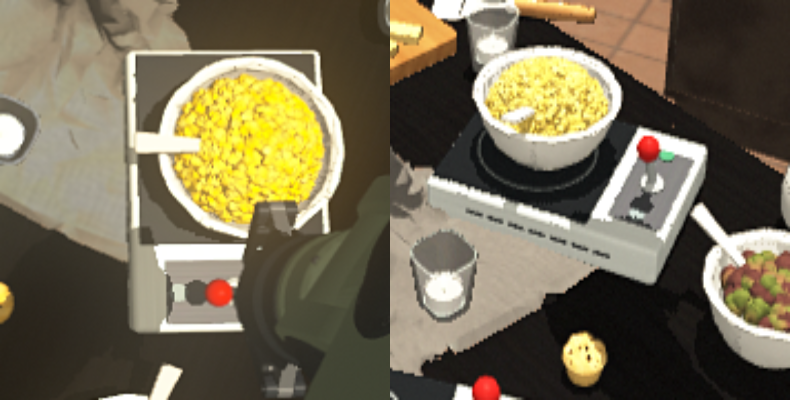

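The right half shows the lever still toward grey. The left half has the arm beside or over the green side. I'll check where the TCP projects and look at the full view.

```bash
python3 - <<'E'
from h import *
p=bot.read_position(); print(p,bot.read_joint_positions(),bot.read_tool_rot(),bot.read_clock(),bot.read_gripper_width())
ims=[]
for n in('top','scene'):
    im=snap(n,n+'3.png')[:,:,::-1].copy(); c=bot.calibration(n); E=c['extrinsics']
    for z in (p[2],.088):
        q=E[:3,:3]@[p[0],p[1],z]+E[:3,3]; uv=c['mtx']@(q/q[2]); print(n,uv); cv2.circle(im,(int(uv[0]),int(uv[1])),4,(255,0,255),2)
    ims.append(cv2.resize(im,(400,300)))
cv2.imwrite('pics/c3.png',np.hstack(ims))
E
```

```text
[ 0.43575533 -0.20724518  0.21892507] [-5.97068421e-01  1.84682164e-01 -3.10869044e-01  1.07730151e+00
  4.19700323e-06  9.31817710e-01] [-1.01417487e-03  6.92134764e-01  7.21767560e-01 -1.69221997e-04] 7.325 0.00357918984504293
top [444.90029378 338.94047657   1.        ]
top [427.97966731 337.40208883   1.        ]
scene [408.41581307 172.24850497   1.        ]
scene [403.6712676  222.79396002   1.        ]
```

View pics/c3.png

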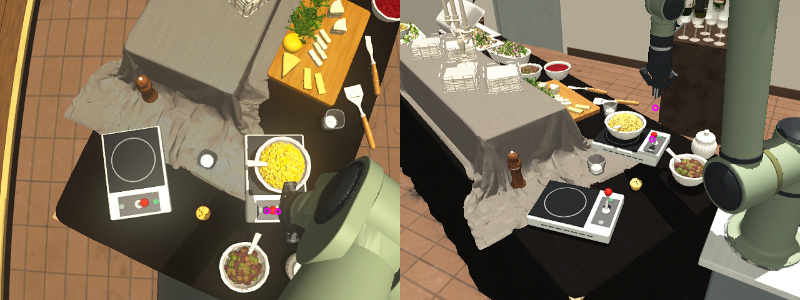

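```bash
python3 - <<'E'
import cv2
im=cv2.imread('pics/scene3.png')[60:260,330:500]
cv2.circle(im,(78,112),2,(255,0,255),1)
cv2.imwrite('pics/c4.png',cv2.resize(im,None,fx=3,fy=3,interpolation=cv2.INTER_CUBIC))
E
```

```text
(no output)
```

View pics/c4.png

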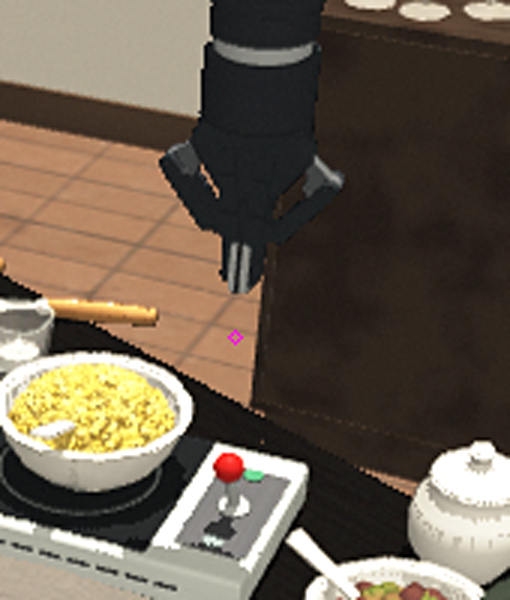

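The fingertips appear about 15 px above the reported TCP in the scene view. That's roughly 40 mm higher if the error is all in height, so the push passed over the knob. I'll check this with the wrist camera.

```bash
python3 - <<'E'
from h import *
p=bot.read_position();c=bot.calibration('wrist');print(c)
im=snap('wrist','w1.png')[:,:,::-1].copy()
H=np.linalg.inv(c['hand_eye']);q=bot.read_tool_rot()
from scipy.spatial.transform import Rotation as Ro
R=Ro.from_quat([q[1],q[2],q[3],q[0]]).as_matrix()
def proj(t):
    x=H[:3,:3]@t+H[:3,3]; s=x[:2]/x[2]; s=s*(1+c['k1']*(s@s)); return c['mtx'][:2,:2]@s+c['mtx'][:2,2]
pts={'tcp':np.zeros(3),'knob':R.T@(np.array([.4371,-.2218,.1])-p),'green':R.T@(np.array([.4401,-.2957,.046])-p),'grey':R.T@(np.array([.4356,-.1963,.046])-p)}
for n,t in pts.items():
    u=proj(t); print(n,u.round(1)); cv2.circle(im,tuple(int(v) for v in u),5,(255,0,255),2)
cv2.imwrite('pics/w1m.png',im)
E
```

```text
{'mtx': array([[332.28611594,   0.        , 318.96947522],
       [  0.        , 332.28611594, 237.81464249],
       [  0.        ,   0.        ,   1.        ]]), 'k1': -0.025067086720402323, 'hand_eye': array([[-2.36289327e-04, -9.65794455e-01, -2.59308723e-01,
         6.41634707e-02],
       [ 9.99999971e-01, -2.15949643e-04, -1.06924102e-04,
         1.28880604e-03],
       [ 4.72690782e-05, -2.59308741e-01,  9.65794478e-01,
        -1.82425880e-01],
       [ 0.00000000e+00,  0.00000000e+00,  0.00000000e+00,
         1.00000000e+00]])}
tcp [316.8 263.1]
knob [318.4 235.5]
green [318.5 285.8]
grey [318.1 199.9]
```

View pics/w1m.png

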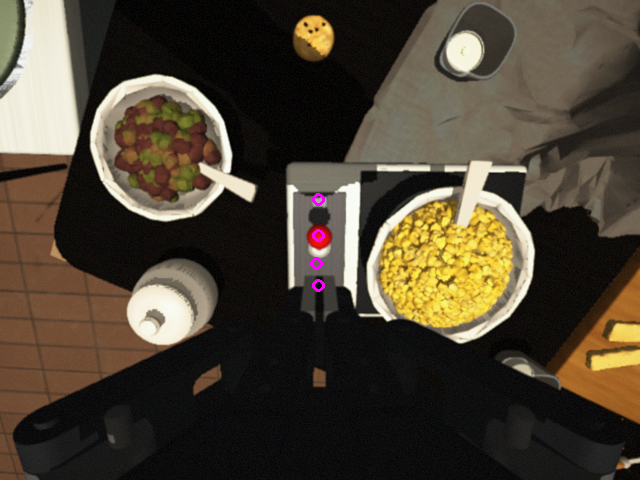

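The wrist view agrees with the scene: the predicted knob and grey dot land on the real ones, so the camera pose is right. The fingertips end near row 288, but the TCP projects to row 263. With the scene view, that puts the real tips about 38 mm behind the reported TCP along the tool axis. I'll lower the push by that much, with a force guard.

```bash
sed -i 's/,\.088),\.12,until_force=8/,.05),.07,until_force=6/; s/\.088/.05/g' h.py; grep -n "\.05)" h.py
python3 - <<'E'
from h import *
push('a'); snap('scene','scene4.png'); snap('top','top4.png')
a=cv2.imread('pics/top4.png')[190:390,330:520]; b=cv2.imread('pics/scene4.png')[130:310,320:500]
cv2.imwrite('pics/c5.png',np.hstack([cv2.resize(a,(380,400)),cv2.resize(b,(400,400))]))
E
```

```text
21:    print('down',bot.move_linear(P(start,.05),.07,until_force=6))
22:    print('push',bot.move_linear(P(end,.05),.04,until_force=10), bot.read_ft_force().round(2))
23:    bot.move_linear(P(start*.6,.05),.1)
down False
push False [-0.85 -0.22 -0.41]
[ 0.43585403 -0.20737388  0.21917667] 13.3833
```

View pics/c5.png

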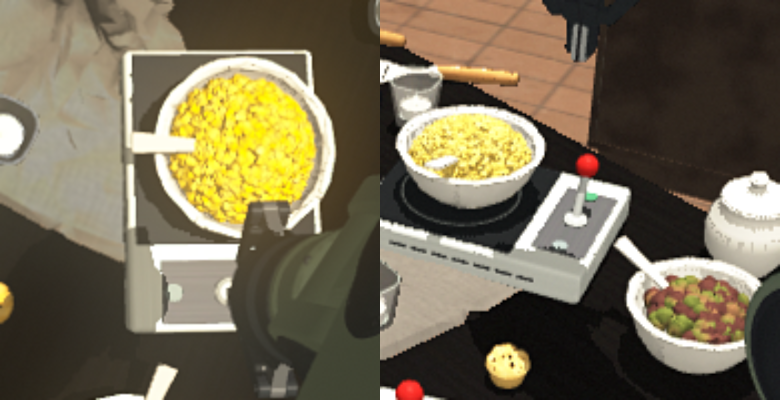

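The lever has left the grey side: the pivot base now shows and the knob sits over the green dot. Next is B, then a numeric check of both levers.

```bash
python3 - <<'E'
from h import *
push('b')
bot.move_linear([.36,-.03,.28],.2)
for n in('scene','top'):
    im=snap(n,n+'5.png'); h=cv2.cvtColor(im,cv2.COLOR_RGB2HSV); m=cv2.inRange(h,(0,180,100),(6,255,255))
    k,l,s,c=cv2.connectedComponentsWithStats(m)
    E=bot.calibration(n); X=E['extrinsics']
    for w in 'ab':
        p,y,_=W[w]
        for sd in (1,-1):
            q=X[:3,:3]@[p[0]-np.sin(y)*.025*sd,p[1]+np.cos(y)*.025*sd,.1]+X[:3,3]; u=(E['mtx']@(q/q[2]))[:2]
            print(n,w,'off' if sd>0 else 'on',u.round(0),[c[i].round(0) for i in range(1,k) if s[i,4]>30 and np.hypot(*(c[i]-u))<25])
ims=[cv2.resize(cv2.imread(f'pics/{n}5.png'),(400,300)) for n in('top','scene')]
cv2.imwrite('pics/c6.png',np.hstack(ims)); print(bot.read_clock())
E
```

```text
down False
push False [-0.63 -0.26  0.14]
[0.44998457 0.11759742 0.21916877] 20.2917
scene a off [406. 215.] [array([413., 204.])]
scene a on [413. 204.] [array([413., 204.])]
scene b off [325. 325.] [array([325., 325.])]
scene b on [333. 307.] [array([325., 325.])]
top a off [437. 337.] []
top a on [467. 337.] [array([466., 336.])]
top b off [201. 329.] [array([201., 328.])]
top b on [230. 325.] []
21.4583
```

View pics/c6.png

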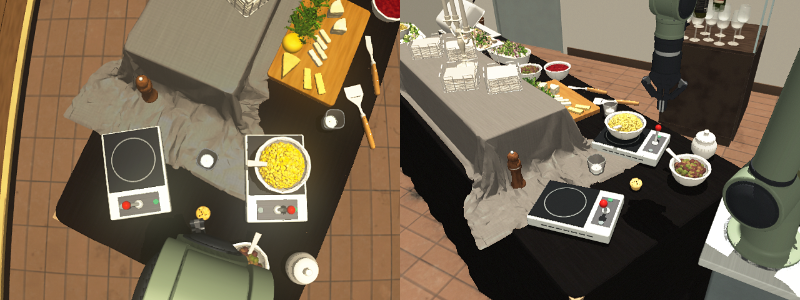

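Both knobs sit at their predicted target stops in both cameras. Nothing around them has visibly moved, and the arm is clear.

```bash
python3 -c "
from cell import bot
bot.wait(0.5); print(bot.close_job())"
```

```text
the job is handed in; nothing more can be done
None
```

The job is handed in, though no verdict came back: both cameras show the corn warmer's lever at its on stop and the empty warmer's at its off stop, with nothing else visibly moved (a first pass at the corn lever missed over the knob because the fingertips sit about 38 mm short of the reported TCP).

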